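# Show the stove scraper to the checking camera

### The arm

A 6-joint arm with a two-finger parallel gripper is mounted at the origin on the work surface. World frame = base frame: x ahead of the robot, y to its left, z up, the work surface at z = 0. Lengths are in mm, angles in rad, forces in N, time in s.
With the tool pointing down it reaches from about 400 to 925 mm from the base axis. Payload 12.5 kg.
Tool frame: the origin (TCP) lies midway between the tips of the shut fingers; the grasp point (between the pads) lies 19 mm behind it (env.grip_depth is the distance from the TCP to the grasp point, in mm); z points along the fingers, y is the line along which they close (so a half turn about z gives the same grasp; the last joint's range is limited). The gripper opens to 95 mm and grips with 3 to 60 N. Pads are 20 mm wide; open, the fingers measure 119 mm over their backs; the gripper's body (75 mm by 180 mm) begins 59 mm behind the grasp point.
Start: joints at [-1.334, 0.491, 1.559, -0, 1.092, -0.106], TCP at [210.102, -588.646, 214.661] pointing down, gripper open.
Joint ranges: [-3.1, 3.1], [-0.84, 2.19], [0.05, 2.79], [-1.13, 4.28], [0.06, 2.93], [-2.69, 2.69]. Speed limits (rad/s): [2.22, 2.22, 2.79, 3.14, 3.14, 3.14].

### API

Orientations are given as [roll, pitch, yaw] about the fixed x, y, z axes, in that order (R = Rz(yaw) Ry(pitch) Rx(roll)).
In Python, from cell import monitor, viewer, order, env gives the robot as it stands.
- The arm moves only by the tool move_arm, never from a script. Its argument "moves" is one flat list of numbers, 4 for each row, row after row: the shift along the tool's x, y, z normalised to -1 to 1, where 1 is 0.15 m, then the turn about the tool's z normalised to -1 to 1, where 1 is pi/2 rad. A call has 1 to 10 rows; each row shifts and turns the commanded pose from where the row before left it, along the tool's axes as they then stand; what a row does not reach is not made up. A row lasts 1/8 s, in which the tool goes at most 62.5 mm and 10.7 degrees, less where a joint would pass 70% of its speed; a pose out of reach is approached as far as the arm can. A call with a number of a shift or a turn outside -1 to 1 is refused whole. A call with a gripper value outside its range is refused whole. "claw" is the finger opening in mm, from 0 to 95.1, set as the call begins (left out, the last holds). The fingers move at their own pace and stop on an object; the grip force is fixed at half the most. Time passes only in rows, so rows that do not move let the fingers close. It gives the time, the measured TCP pose, the force, the opening and the grip force at its end, in the units of the state.
- monitor.state(): the state, without advancing time (a new reading comes with each control period).
- viewer.read_camera(name): name is "scene" or "top"; returns the picture (420x560x3 uint8, red, green, blue); there is no depth.
- viewer.camera_info(name): a dict with "K" (3x3 intrinsics, pixels), "camera_from_world" (4x4, takes a point from world to camera coordinates). Camera axes: x right, y down, z forward; pixel columns grow to the right and rows downward; lengths in mm; the calibration is good to about 2 mm. A picture is of the moment at which its call begins. camera_info takes no time and is no camera call.
- order.job_done(): hands the job in; it is judged then, once.
The state is a dict: "t": time; "joints": joint angles; "qvel": joint speeds; "tau": joint torques, N m; "eef_pos": TCP position; "tcp_rot": TCP orientation; "ft_force": force on the tool from outside, world axes, zero at the start; "moment": the same for the moment, N m; "opening": opening from 0.0 (shut) to 1.0 (fully open); "grip_force": force on a finger pad.
Only numpy, scipy, OpenCV 4.12 (cv2) and the standard library are available. Lean on these libraries where they do the work, as an engineer would, in place of code of your own. Each camera call takes 0.05 s, during which the arm holds its last target. There are 200 camera calls.

### The job

Pull the flat scraper (the one with the slab handle) up out of the tool block and hold it in the air for the checking camera: handle up, the middle of its blade 12 cm straight in front of the lens, the flat of the blade square to the camera's line of sight, so it leans just as much as the camera looks down. Do not touch the camera, and leave the other tools and everything else where they stand. Finish while still holding the scraper there, steadily; do not put it down or let go.

Things in the scene. Friction and masses are not known exactly. Their poses are not given: they have to be found in the camera images.
- scraper: Stove scraper, 220 mm, 160 g, upright in any of the block's slots (up to 3 degrees off plumb). Origin: middle of the blade's lower edge; z up the tool, x normal to the blade, y across it. Steel blade 5 x 50 (y) mm, z = 0 to 100; wood slab handle 16 x 24 (y) mm, z = 100 to 220. Both faces are alike. The tallest tool, top 235 mm above the counter, and the only one with no ball or bar on top.
- blade (a point): Middle of the scraper's blade, 50 mm above its origin, axes as the scraper's. This point belongs on focus.
- handle (a point): A good point to grip on the scraper's handle: on its axis, 185 mm above its origin, 35 mm below the top; grip across the 24 mm or the 16 mm.
- block: Wooden tool block fixed to the counter, 190 (x) x 90 (y) x 75 (z) mm, origin at the centre of its underside. Three slots at x = -60, 0, +60 mm, each 8 (x) x 53 (y) mm and 60 mm deep, their floors 15 mm above the counter.
- focus (a point): Where the middle of the blade must be: in the air 120 mm straight in front of the lens, 150 to 210 mm above the counter. Axes: x from here to the lens (rising), y level, z up in the picture, leaning away from the lens. The scraper's z must lie along this z, its x along this x, either way round.
- lens (a point): Middle of the camera's lens; axes as focus. The camera head is a black box 50 x 70 x 36 mm with a round lens barrel 32 mm across and 25 mm long, which faces roughly to the robot and looks down by 0.3 to 0.6 rad (varies from start to start, still during the job).
- stand: The camera's fixed stand: square steel foot 110 x 110 x 14 mm with a slim post, a fork and the camera head, its pivot 255 mm above the counter; 290 mm high in all. Origin under the centre of the foot; the camera looks to its -x, and the lens is 29 to 36 mm to its -x.
- fork: Ash fork, 202 mm long, in another slot: three tines, round stem, ball 28 mm across at the top. Origin at the foot, z up. Leave it alone.
- slice: Slice, 200 mm long, in the remaining slot: blade, round stem, cross bar handle 20 mm thick and 80 mm long along y at the top. Origin at the foot, z up. Leave it alone.
- bowl_a: White tea cup, 84 mm across, 60 mm high; origin under its centre. Leave it alone.
- bowl_b: Second white tea cup, the same. Leave it alone.
- saucer: White plate, 120 mm across, 16 mm high; origin under its centre. Leave it alone.
- tin: Steel tea tin, 70 mm across, 100 mm high; origin under its centre. Leave it alone.
- briquette: Spent honeycomb briquette, a grey cylinder 100 mm across and 75 mm high with rows of holes; origin under its centre. Leave it alone.

How it is judged (in metres and radians):
On the way:
1. the scraper is pulled clear of the block, held in the fingers (z of scraper in the frame of block above 0.08 m and contact force between scraper and the fingers above 1 N), for 0.2 s.
At the end, for the whole second after the job is handed in: The scraper is still, handle up, held by the fingers alone: blade middle within 25 mm of the point 120 mm before the lens, blade normal and width each within 0.22 rad of the camera's x and y axes, clear of camera and block, lower edge over 70 mm above the counter (distance between blade and focus below 0.025 m and angle between the x axis of scraper and the x axis of focus, either way round below 0.22 rad and angle between the y axis of scraper and the y axis of focus, either way round below 0.22 rad and z of handle in the frame of focus above 0.1 m and contact force between scraper and the fingers above 1 N and contact force between scraper and stand below 0.1 N and contact force between scraper and block below 0.1 N and height (world z) of scraper above 0.07 m and linear speed of scraper below 0.03 m/s and angular speed of scraper below 0.2 rad/s); the arm keeps its last pose, push and grip.
It fails at once if the camera is touched (contact force between stand and the fingers above 0.5 N or contact force between stand and the arm above 0.5 N or contact force between stand and scraper above 0.5 N or distance of lens from where it was at the start of the episode above 0.01 m).
It fails at once if another tool or bystander is moved more than 30 mm (distance of any of fork, slice, bowl_a, bowl_b, saucer, tin, briquette from where it was at the start of the episode above 0.03 m).
It also fails if it takes over 35 s, if anything falls off the work surface, if the arm or the gripper's body presses on something with over 40 N, if the wrist force passes 120 N, or if a joint passes its speed limit or range.

## Working session

There is one attempt and no reset: what is moved stays moved. The work goes in short steps, Python scripts to look and compute and a tool call to move; the robot and the scene stay as the last step left them, time stands still between calls to the robot, and variables do not carry over. Pictures are saved under pics/ and viewed, at most 10 in all, crops included, and the job is handed in when it is done.

Besides the shell and the picture viewer there is one more tool, called after "Emit:" by a JSON object that holds its "method" and its "body", one argument or row to a line. move_arm: Moves the arm, as the interface text tells. Scaled input: -1 to 1 covers 0.15 m each way for a shift and pi/2 rad each way for a turn. Its arguments: {"type":"object","properties":{"moves":{"type":"array"},"claw":{"type":"number"}},"required":["moves"]}

```bash
mkdir -p pics; python3 - <<'E'
from cell import monitor, viewer, order, env
import cv2, numpy as np
np.set_printoptions(suppress=True,precision=3)
for n in("scene","top"):
    im=viewer.read_camera(n); cv2.imwrite(f"pics/{n}0.png",im[...,::-1])
    i=viewer.camera_info(n); print(n,i["K"],np.array(i["camera_from_world"]))
print(monitor.state())
E
```

```text
scene [[492.022   0.    282.594]
 [  0.    492.022 226.449]
 [  0.      0.      1.   ]] [[   0.427    0.904   -0.006 -249.919]
 [   0.522   -0.251   -0.815 -146.203]
 [  -0.739    0.345   -0.579 1748.35 ]
 [   0.       0.       0.       1.   ]]
top [[520.495   0.    275.616]
 [  0.    520.495 208.305]
 [  0.      0.      1.   ]] [[  -0.005   -1.       0.004    0.161]
 [  -0.988    0.005   -0.157  565.727]
 [   0.157   -0.004   -0.988 1421.998]
 [   0.       0.       0.       1.   ]]
{'t': 0.1, 'joints': array([-1.334,  0.491,  1.559, -0.   ,  1.092, -0.106]), 'qvel': array([ 0.001, -0.   , -0.002,  0.001, -0.001,  0.   ]), 'tau': array([  0.002, -61.362, -25.861,   0.069,   0.047,  -0.   ]), 'eef_pos': array([ 210.069, -588.429,  214.155]), 'tcp_rot': array([-3.141, -0.   ,  0.343]), 'ft_force': array([-0.13 , -0.393, -0.16 ]), 'moment': array([ 0.074,  0.04 , -0.012]), 'grip_force': 0.0, 'opening': 1.00178473052481}
```

View pics/scene0.png

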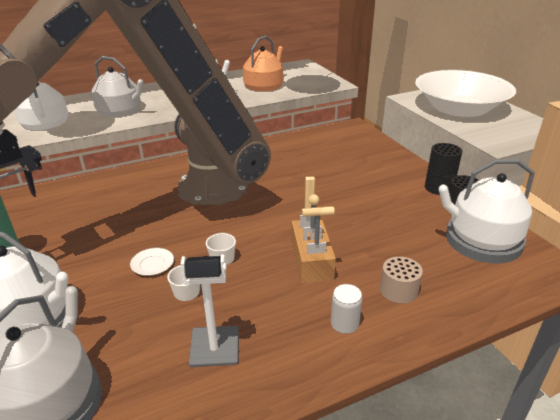

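View pics/top0.png

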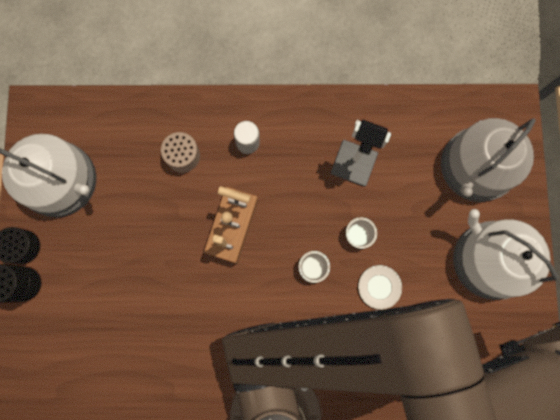

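The scene view shows the scraper (slab handle, about (310,190)) in the block slot nearest the robot, with the camera stand at (210,300). The top view shows the block at (231,226), the scraper handle near (220,240), and the stand foot and head at (355,163) and (372,135). Next I'll zoom in.

```bash
python3 - <<'E'
import cv2, numpy as np
s=cv2.imread("pics/scene0.png");t=cv2.imread("pics/top0.png")
def c(im,x,y,w,h,k=5): 
    o=cv2.resize(im[y:y+h,x:x+w],None,fx=k,fy=k,interpolation=cv2.INTER_CUBIC)
    for i in range(0,w,10): cv2.putText(o,str(x+i),(i*k,8),0,.28,(0,255,255))or cv2.line(o,(i*k,10),(i*k,14),(0,255,255))
    for j in range(0,h,10): cv2.putText(o,str(y+j),(0,j*k+4),0,.28,(0,255,255))
    return o
cv2.imwrite("pics/m1.png",np.vstack([np.hstack([c(t,200,180,80,60+30)[:300*2][:300],c(t,325,115,80,60)]),np.hstack([c(s,270,170,80,60),c(s,170,250,80,60)])]))
cv2.imwrite("pics/m2.png",np.hstack([c(t,195,180,70,95),c(s,285,170,60,95)]))
E
```

```text
Traceback (most recent call last):
ValueError: The truth value of an array with more than one element is ambiguous. Use a.any() or a.all()
```

```bash
cat > h.py <<'E'
import cv2, numpy as np
def c(im,x,y,w,h,k=5): 
    o=cv2.resize(im[y:y+h,x:x+w],None,fx=k,fy=k,interpolation=cv2.INTER_CUBIC)
    for i in range(0,w,10):
        cv2.putText(o,str(x+i),(i*k,8),0,.28,(0,255,255)); cv2.line(o,(i*k,10),(i*k,14),(0,255,255))
    for j in range(0,h,10): cv2.putText(o,str(y+j),(0,j*k+4),0,.28,(0,255,255))
    return o
E
python3 - <<'E'
from h import *
s=cv2.imread("pics/scene0.png");t=cv2.imread("pics/top0.png")
cv2.imwrite("pics/m1.png",np.hstack([c(t,325,112,75,80),c(s,180,250,75,80)]))
cv2.imwrite("pics/m1.png",np.hstack([c(t,328,112,66,80,6),c(s,180,250,66,80,6)]))
cv2.imwrite("pics/m2.png",np.hstack([c(t,195,180,70,95,6),c(s,285,172,60,95,6)]))
E
```

```text
(no output)
```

View pics/m1.png

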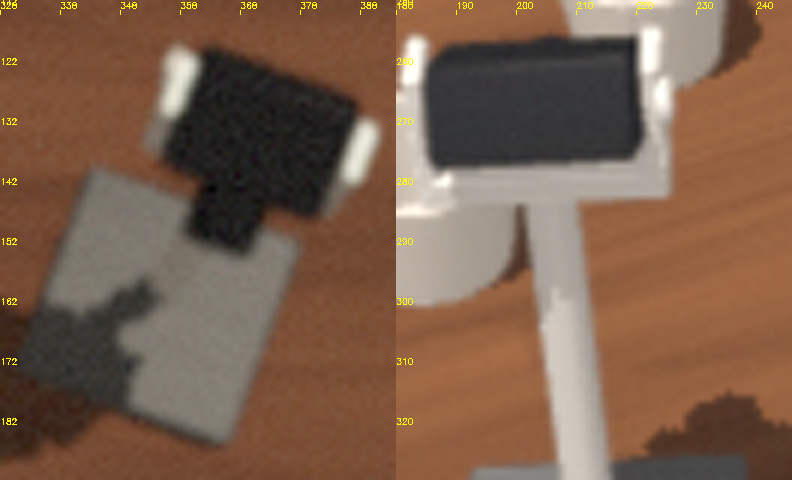

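View pics/m2.png

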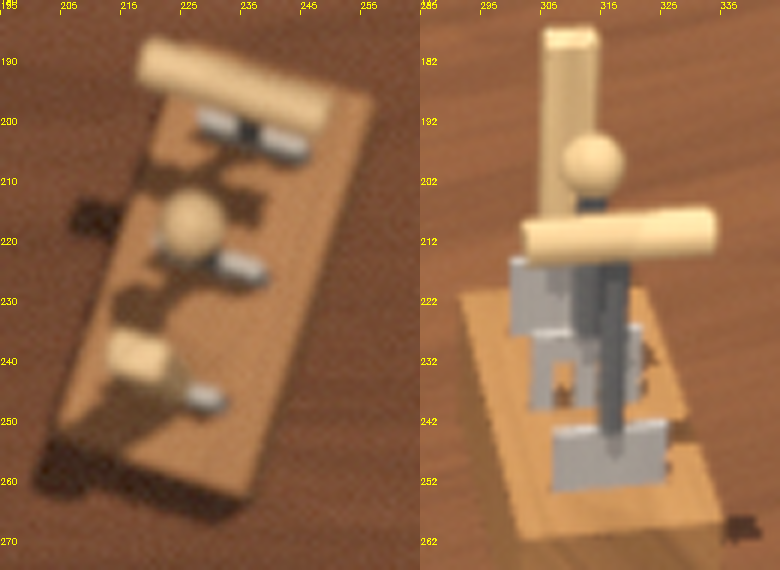

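The top crop shows the foot corners at about (343.8,139.5), (378,152.5), (366.3,186.2) and (331.3,174), with the barrel end near (364,153). The block's top corners are near (257,196), (236,263) and (204.5,252). The scraper top is at (218.2,239.5) in the top view and (310,178.3) in the scene view. I'll boost the contrast on the black head so I can measure its pitch.

```bash
cat >> h.py <<'E'
from cell import viewer
I={n:viewer.camera_info(n) for n in("scene","top")}
def ray(n,u,v):
    K=np.array(I[n]["K"]);T=np.array(I[n]["camera_from_world"]);R=T[:3,:3]
    d=R.T@np.linalg.solve(K,[u,v,1.]); return -R.T@T[:3,3], d/np.linalg.norm(d)
def onz(n,u,v,z): o,d=ray(n,u,v); return o+d*(z-o[2])/d[2]
def tri(a,b):
    (o,d),(p,e)=ray("top",*a),ray("scene",*b)
    s=np.linalg.lstsq(np.c_[d,-e],p-o,rcond=None)[0]
    A,B=o+d*s[0],p+e*s[1]; return (A+B)/2,np.linalg.norm(A-B)
E
python3 - <<'E'
from h import *
np.set_printoptions(suppress=True,precision=1)
s=cv2.imread("pics/scene0.png");t=cv2.imread("pics/top0.png")
g=lambda im:np.clip((im.astype(float)/90)**.6*255,0,255).astype(np.uint8)
cv2.imwrite("pics/m3.png",np.hstack([c(g(t),345,115,50,45,8),c(g(s),180,250,50,45,8)]))
F=[onz("top",*p,14) for p in[(343.8,139.5),(378,152.5),(366.3,186.2),(331.3,174)]]
print("foot",np.array(F),np.mean(F,0),[np.linalg.norm(F[i]-F[i-1]) for i in range(4)])
f=np.array(F);ax=(f[0]+f[1]-f[2]-f[3]);print("stand yaw",np.arctan2(ax[1],ax[0]),np.arctan2(*( (f[0]-f[1]+f[3]-f[2])[[0,1]]*[-1,1])))
B=[onz("top",*p,75) for p in[(257,196),(236,263),(204.5,252)]]
print("block",np.array(B),(B[0]+B[2])/2,[np.linalg.norm(B[i]-B[i+1]) for i in(0,1)])
d=B[0]-B[1];print("block yaw",np.arctan2(d[1],d[0]))
print("scr top",onz("top",218.2,239.5,235),onz("scene",310,178.3,235),tri((218.2,239.5),(310,178.3)))
E
```

```text
foot [[ 774.6 -204.3   14. ]
 [ 734.8 -303.5   14. ]
 [ 634.3 -266.    14. ]
 [ 670.9 -165.3   14. ]] [ 703.6 -234.8   14. ] [np.float64(110.77511565061393), np.float64(106.91742376903613), np.float64(107.28686633819083), np.float64(107.16920880552794)]
stand yaw -0.35910880640185894 -0.36513622585264005
block [[595.6  48.9  75. ]
 [411.1 105.8  75. ]
 [441.4 191.7  75. ]] [518.5 120.3  75. ] [np.float64(193.0643894790172), np.float64(91.06968501904727)]
block yaw -0.29904993405267954
scr top [459.5 137.8 235. ] [467.6 138.2 235. ] (array([460.7, 139.9, 230.7]), np.float64(3.682807408220786))
```

View pics/m3.png

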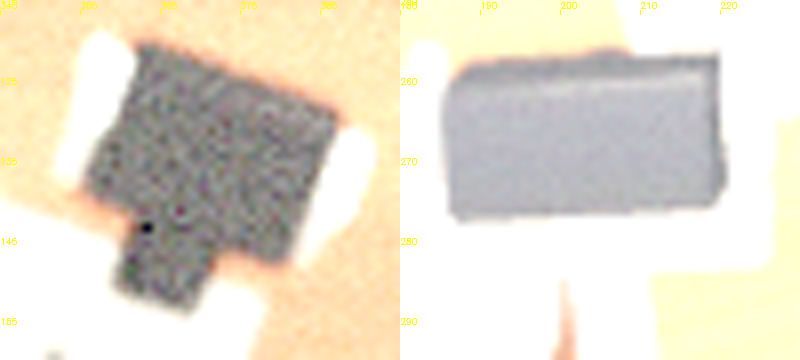

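```bash
python3 - <<'E'
from h import *
from scipy.optimize import least_squares
np.set_printoptions(suppress=True,precision=3)
yaw=-.362;r=np.array([np.cos(yaw),np.sin(yaw),0]);z=np.array([0,0,1.])
foot=np.array([703.6,-234.8,255.])
def proj(n,P):
    T=np.array(I[n]["camera_from_world"]);q=np.array(I[n]["K"])@(T[:3,:3]@P+T[:3,3]);return q[:2]/q[2]
M=[("scene",25,18,203.1,259.75),("scene",25,-18,203.4,276.5),("scene",-25,18,203.8,256.75),
   ("top",25,-18,374.9,124.6),("top",-25,18,368.4,143.25),("top",-50,16,364,152.5)]
def res(p,ret=0):
    X=np.cos(p[0])*r+np.sin(p[0])*z;Z=-np.sin(p[0])*r+np.cos(p[0])*z
    e=np.array([proj(n,p[1:]+a*X+b*Z)-[u,v] for n,a,b,u,v in M]);return e if ret else e.ravel()
for t0 in(.3,.6):
    s=least_squares(res,[t0,*foot]);p=s.x;th=p[0]
    print(p,"centre rel pivot",(p[1:]-foot)@r,(p[1:]-foot)[2]); print(res(p,1))
    J=np.linalg.inv(s.jac.T@s.jac);print("sd/px",np.sqrt(np.diag(J)))
X=np.cos(th)*r+np.sin(th)*z
print("lens",p[1:]-50*X,"rel foot",(p[1:]-50*X-foot)@r,"focus",p[1:]-170*X)
E
```

```text
[   0.525  718.944 -237.165  255.051] centre rel pivot 15.186865377058771 0.0505720278263766
[[-1.591 -0.161]
 [-0.794  1.239]
 [ 0.109 -0.997]
 [-0.472 -2.252]
 [-1.523  0.814]
 [-0.838  0.737]]
sd/px [0.048 1.232 0.911 1.558]
[   0.525  718.944 -237.165  255.051] centre rel pivot 15.186886194634615 0.05052712290199679
[[-1.591 -0.161]
 [-0.794  1.238]
 [ 0.109 -0.997]
 [-0.472 -2.252]
 [-1.523  0.814]
 [-0.838  0.737]]
sd/px [0.048 1.232 0.911 1.558]
lens [ 678.474 -221.839  230.005] rel foot -28.08786504395886 focus [ 581.345 -185.058  169.895]
```

```bash
python3 - <<'E'
from h import *
from scipy.optimize import least_squares
np.set_printoptions(suppress=True,precision=3)
yaw=-.362;r=np.array([np.cos(yaw),np.sin(yaw),0]);z=np.array([0,0,1.])
foot=np.array([703.6,-234.8,255.])
def proj(n,P):
    T=np.array(I[n]["camera_from_world"]);q=np.array(I[n]["K"])@(T[:3,:3]@P+T[:3,3]);return q[:2]/q[2]
M=[("scene",25,18,203.1,259.75),("scene",25,-18,203.4,276.5),("scene",-25,18,203.8,256.75),
   ("top",25,-18,374.9,124.6),("top",-25,18,368.4,143.25),("top",-50,16,364,152.5)]
def mk(fix):
  def res(p):
    th,b=p[:2];X=np.cos(th)*r+np.sin(th)*z;Z=-np.sin(th)*r+np.cos(th)*z
    C=foot+10.2*X-6.8*Z+np.array([*p[2:]]) if fix else p[2:]
    e=[]
    for n,a,h,u,v in M:
        if abs(a)<50:a-=b*np.sign(a);h-=b*np.sign(h)
        e+=list(proj(n,C+a*X+h*Z)-[u,v])
    if fix: e+=list(np.array(p[2:])/3)
    return np.array(e)
  return res
for fix in(0,1):
    f=mk(fix);s=least_squares(f,[.45,0,*( [0,0,0] if fix else foot)]);print(s.x,s.cost);print(s.fun.reshape(-1,2) if not fix else "")
E
```

```text
[   0.503    2.472  718.691 -237.084  255.909] 3.8436897878295975
[[-1.437  0.738]
 [-0.76  -0.454]
 [-0.004 -0.24 ]
 [-0.855 -1.058]
 [-1.061 -0.417]
 [-0.762  0.712]]
[0.51  2.441 3.116 1.909 1.264] 4.832344691175493
```

Checks: block sides measure 193 x 91 mm against 190 x 90, foot sides about 108 mm against 110, and the scraper top agrees with the slot at x = -60. The camera pitch is about 0.51, its yaw is -0.362 and focus is near (578,-186,172). The tool can only point down, so I'll set the lean by pivoting the scraper in the fingers, using the slot mouth as a lever. First I'll approach from above.

Emit:
{"method": "move_arm", "body": {
  "moves": [0, 0, -0.287, 0, 0, 0, -0.287, 0, 0.281, -0.243, 0, 0, 0.281, -0.243, 0, 0, 0.281, -0.243, 0, 0, 0.281, -0.243, 0, 0, 0.281, -0.243, 0, 0, 0.281, -0.243, 0, 0, 0.281, -0.243, 0, 0, 0.281, -0.243, 0, 0],
  "claw": 60
}}

```text
t: 1.35
eef_pos: [430.2, -199.0, 300.7]
tcp_rot: [3.142, 0.0, 0.343]
ft_force: [1.0, -1.7, 0.8]
opening: 0.63
grip_force: 0.0
```

Emit:
{"method": "move_arm", "body": {
  "moves": [0.159, -0.342, 0, 0, 0.159, -0.342, 0, 0, 0.159, -0.342, 0, 0, 0.159, -0.342, 0, 0, 0.159, -0.342, 0, 0, 0.159, -0.342, 0, 0, 0, 0, 0, 0.102, 0, 0, 0, 0.102, 0, 0, 0, 0.102, 0, 0, 0, 0.103]
}}

```text
t: 2.6
eef_pos: [460.8, 137.4, 300.5]
tcp_rot: [3.141, 0.0, -0.305]
ft_force: [0.4, 0.5, 0.7]
opening: 0.628
grip_force: 0.0
```

```bash
python3 - <<'E'
from h import *
from cell import monitor
np.set_printoptions(suppress=True,precision=3)
s=viewer.read_camera("scene")[...,::-1];t=viewer.read_camera("top")[...,::-1]
cv2.imwrite("pics/m4.png",np.hstack([c(t,195,170,70,100,5),c(s,270,130,85,100,5)]))
st=monitor.state();print(st["t"],st["eef_pos"],st["tcp_rot"],st["joints"])
E
```

```text
2.7 [460.848 137.324 300.498] [ 3.141  0.    -0.302] [ 0.152  0.197  1.774 -0.     1.171  2.025]
```

View pics/m4.png

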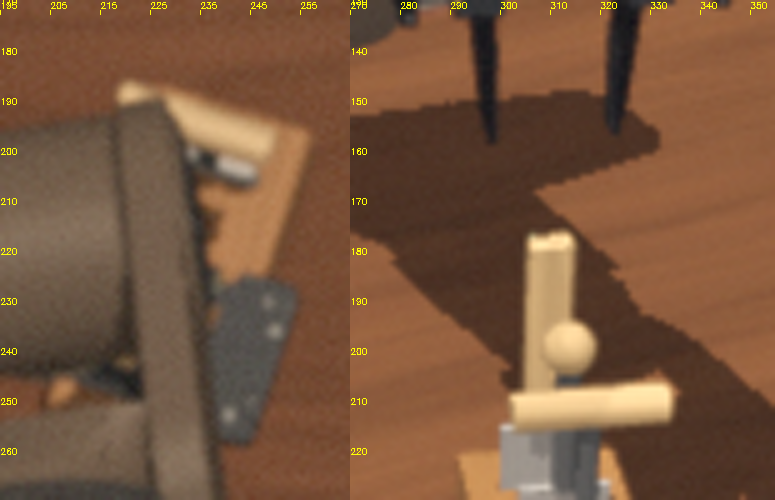

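```bash
python3 - <<'E'
from h import *
np.set_printoptions(suppress=True,precision=1)
def proj(n,P):
    T=np.array(I[n]["camera_from_world"]);q=np.array(I[n]["K"])@(T[:3,:3]@P+T[:3,3]);return q[:2]/q[2]
print(proj("scene",np.array([460.8,137.3,300.5])),proj("scene",np.array([460.8,137.3,235])),proj("scene",np.array([465,137.3,235])))
E
```

```text
[309.1 155.3] [308.5 177.2] [309.2 177.9]
```

The scene view shows the fingertips at (298,158) and (321.5,156.5), straddling the scraper top at (310,178.5), so the alignment is good to a few mm. I'll descend, grip and start lifting.

Emit:
{"method": "move_arm", "body": {
  "moves": [0, 0, 0.2, 0, 0, 0, 0.2, 0, 0, 0, 0.2, 0, 0, 0, 0.197, 0, 0, 0, 0, 0]
}}

```text
t: 3.32
eef_pos: [460.1, 137.1, 179.8]
tcp_rot: [3.14, 0.003, -0.297]
ft_force: [0.3, -0.7, 0.7]
opening: 0.633
grip_force: 0.0
```

Emit:
{"method": "move_arm", "body": {
  "moves": [0, 0, 0, 0, 0, 0, 0, 0, 0, 0, 0, 0, 0, 0, 0, 0, 0, 0, 0, 0, 0, 0, 0, 0],
  "claw": 0
}}

```text
t: 4.08
eef_pos: [461.1, 137.4, 181.3]
tcp_rot: [-3.141, -0.0, -0.3]
ft_force: [0.1, 0.7, 2.1]
opening: 0.255
grip_force: 30.0
```

Emit:
{"method": "move_arm", "body": {
  "moves": [0, 0, -0.1, 0, 0, 0, -0.1, 0, 0, 0, -0.1, 0, 0, 0, 0, 0, -0.057, 0, 0, 0, -0.057, 0, 0, 0, -0.057, 0, 0, 0, -0.057, 0, 0, 0, 0, 0, 0, 0]
}}

```text
t: 5.2
eef_pos: [427.4, 147.7, 226.1]
tcp_rot: [3.141, 0.001, -0.299]
ft_force: [0.2, 1.1, -1.0]
opening: 0.25
grip_force: 30.0
```

Emit:
{"method": "move_arm", "body": {
  "moves": [-0.059, 0, 0.005, 0, -0.059, 0, 0.005, 0, -0.057, 0, 0.015, 0, -0.057, 0, 0.015, 0, -0.055, 0, 0.023, 0, -0.055, 0, 0.023, 0, -0.053, 0, 0.027, 0, 0, 0, 0, 0]
}}

```text
t: 6.2
eef_pos: [371.2, 165.3, 209.6]
tcp_rot: [-3.141, -0.001, -0.299]
ft_force: [0.6, 1.1, 9.0]
opening: 0.255
grip_force: 30.0
```

```bash
python3 - <<'E'
from h import *
s=viewer.read_camera("scene")[...,::-1];t=viewer.read_camera("top")[...,::-1]
cv2.imwrite("pics/m5.png",np.hstack([c(t,190,190,70,100,5),c(s,270,140,80,100,5)]))
E
```

```text
(no output)
```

View pics/m5.png

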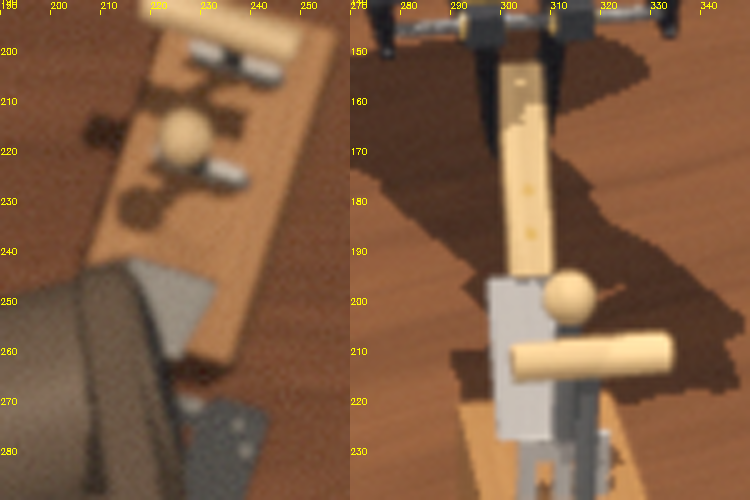

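The blade tip is caught at the slot mouth, about (225,252) in the top view. The scraper now leans with its handle toward the robot. I'll lift it clear of all the tools and carry it across.

Emit:
{"method": "move_arm", "body": {
  "moves": [0, 0, -0.06, 0, 0, 0, -0.1, 0, 0, 0, -0.25, 0, 0, 0, -0.3, 0, 0, 0, -0.3, 0, 0, 0, -0.2, 0, 0, 0, 0, 0]
}}

```text
t: 7.18
eef_pos: [371.3, 164.9, 392.0]
tcp_rot: [-3.141, -0.001, -0.3]
ft_force: [-0.7, 0.0, -1.4]
opening: 0.25
grip_force: 30.0
```

Emit:
{"method": "move_arm", "body": {
  "moves": [0.21, 0.087, 0, 0, 0.21, 0.087, 0, 0, 0.21, 0.087, 0, 0, 0.078, 0.255, 0, 0, 0.078, 0.255, 0, 0, 0.078, 0.255, 0, 0, 0.078, 0.255, 0, 0, 0.078, 0.255, 0, 0, 0.078, 0.255, 0, 0.04, 0, 0, 0, 0]
}}

```text
t: 8.43
eef_pos: [448.9, -142.0, 388.7]
tcp_rot: [3.142, 0.004, -0.366]
ft_force: [-0.0, 0.3, -1.5]
opening: 0.253
grip_force: 30.0
```

```bash
python3 - <<'E'
from h import *
s=viewer.read_camera("scene")[...,::-1];t=viewer.read_camera("top")[...,::-1]
cv2.imwrite("pics/s6.png",s);cv2.imwrite("pics/t6.png",t)
cv2.imwrite("pics/m6.png",np.hstack([c(t,265,115,130,150,3),c(s,180,120,130,150,3)]))
E
```

```text
(no output)
```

View pics/m6.png

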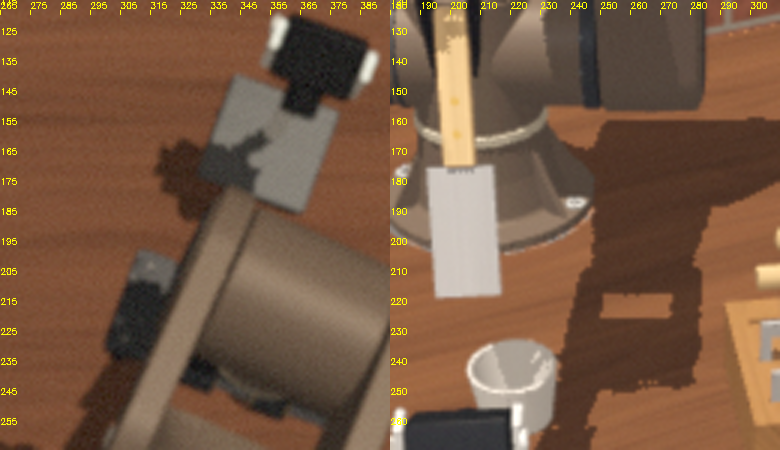

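```bash
python3 - <<'E'
from h import *
def proj(n,P):
    T=np.array(I[n]["camera_from_world"]);q=np.array(I[n]["K"])@(T[:3,:3]@P+T[:3,3]);return q[:2]/q[2]
r=np.array([np.cos(-.362),np.sin(-.362),0]);z=np.array([0,0,1.]);G=np.array([449.,-142,407.7])
for th in(.3,.4,.45,.5,.55,.6,.7):
    d=np.sin(th)*r-np.cos(th)*z
    b,t=proj("scene",G+185*d),proj("scene",G+85*d); print(th,(b+[.7,2]).round(1),(t+[.7,2]).round(1),(b-t).round(1))
print("meas",(206,218.5),(203.3,176),(2.7,42.5))
E
```

```text
0.3 [207.2 214.7] [204. 174.] [ 3.3 40.7]
0.4 [206.6 216.6] [203.7 174.6] [ 3. 42.]
0.45 [206.3 217.2] [203.5 174.7] [ 2.8 42.5]
0.5 [206.  217.7] [203.3 174.8] [ 2.6 42.9]
0.55 [205.6 217.9] [203.2 174.8] [ 2.5 43.2]
0.6 [205.2 218. ] [203.  174.6] [ 2.3 43.4]
0.7 [204.4 217.6] [202.6 174.1] [ 1.8 43.5]
meas (206, 218.5) (203.3, 176) (2.7, 42.5)
```

In the scene view the blade's lower edge is at (206,218.5) and its top at (203.3,176), which gives a lean of about 0.5 rad against the 0.51 needed. I'll lower it and then move in toward the lens.

Emit:
{"method": "move_arm", "body": {
  "moves": [0, 0, 0.195, 0, 0, 0, 0.195, 0, 0, 0, 0.195, 0, 0, -0.034, 0.193, 0, 0.12, 0, 0, 0, 0.12, 0, 0, 0, 0.12, 0, 0, 0, 0.117, 0, 0, 0, 0, 0, 0, 0, 0, 0, 0, 0]
}}

```text
t: 9.78
eef_pos: [517.8, -160.0, 273.7]
tcp_rot: [-3.142, 0.001, -0.361]
ft_force: [-0.1, 1.2, -2.2]
opening: 0.249
grip_force: 30.0
```

```bash
python3 - <<'E'
from h import *
s=viewer.read_camera("scene")[...,::-1];t=viewer.read_camera("top")[...,::-1]
cv2.imwrite("pics/m7.png",np.hstack([c(t,290,110,100,120,4),c(s,165,160,100,120,4)]))
E
```

```text
(no output)
```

View pics/m7.png

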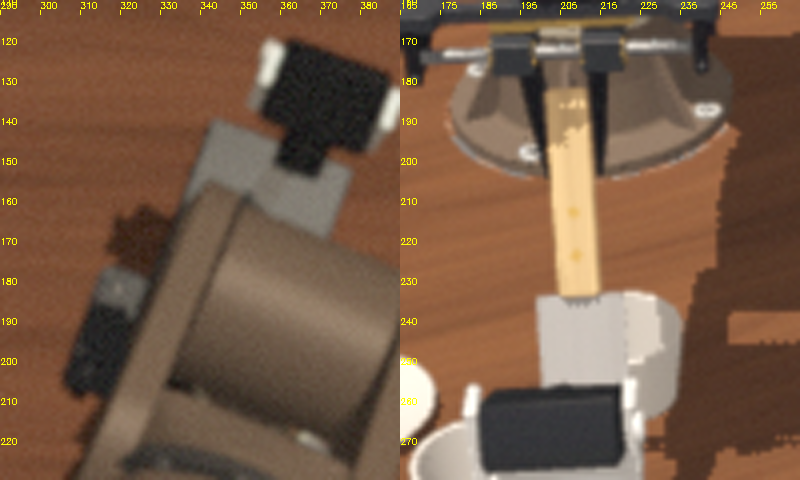

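The scraper hangs in front of the head: handle at (207,182), blade top near (210,234), blade running down behind the head in the view. The side offset from the lens axis is about 3 mm, so I'll hand it in.

```bash
python3 -c "
from cell import order,monitor
s=monitor.state();print(s['t'],s['eef_pos'],s['grip_force']);print(order.job_done())"
```

```text
9.875 [ 517.86471687 -160.35421855  274.05816671] 29.99967098236084
the job is handed in; nothing more can be done
None
```

I handed the job in at 9.9 s with the scraper still gripped (30 N) in front of the lens, handle up; my estimates put the lean at about 0.5 rad against a camera pitch of about 0.51 and the blade about 3 mm off the lens axis sideways, and no verdict came back.

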